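# Rock a jammed stool rung out of its mortise

## Robot

A 6-joint arm with a two-finger parallel gripper is mounted at the origin on the work surface. World frame = base frame: x ahead of the robot, y to its left, z up, the work surface at z = 0. Lengths are in mm, angles in degrees, forces in N, time in s.
With the tool pointing down it reaches from about 350 to 850 mm from the base axis. Payload 8.1 kg.
Tool frame: the origin (TCP) lies midway between the tips of the shut fingers; the grasp point (between the pads) lies 19 mm behind it; y points along the fingers, x is the direction in which the jaws open and shut, and the axes are right-handed (so a half turn about y gives the same grasp; the last joint's range is limited). The gripper opens to 85 mm and grips with 20 to 120 N. Pads are 22 mm wide; open, the fingers measure 114 mm over their backs; the gripper's body (76 mm by 85 mm) begins 54 mm behind the grasp point. The pads swing forward as they close: fully open they stand 13 mm farther back than shut.
Start: joints at [-80.237, 7.471, 85.268, -0, 87.261, -4.893], TCP at [151.832, -580.476, 231.292] pointing down, gripper open.
Joint ranges: [-169.43, 169.43], [-51.17, 129.36], [1.28, 143.12], [-76.62, 256.62], [0, 156.53], [-152.29, 152.29]. Speed limits (degrees/s): [136.94, 136.94, 159.86, 180, 180, 180].

## Interface

Orientations are given as [roll, pitch, yaw] about the fixed x, y, z axes, in that order (R = Rz(yaw) Ry(pitch) Rx(roll)).
In Python, from bench import r gives the robot as it stands.
- The arm moves only by the tool move_arm, never from a script. Its arguments are lists of equal length, an entry for each row: "linear": the shift along the tool's x, y, z normalised to -1 to 1, where 1 is 300 mm, a list of three; "twist": the turn, a rotation vector about the tool's x, y, z normalised to -1 to 1, where 1 is pi/2 rad, a list of three; "hand": the opening, from -1 (shut) to 1 (fully open). A call has 1 to 12 rows; each row is the pose to reach, as a shift and turn from the pose measured when the call began, along the tool's axes at that moment; what a row does not reach only later rows make up. A row lasts 1/12 s, in which the tool goes at most 41.7 mm and 7.16 degrees, less where a joint would pass 70% of its speed; a pose out of reach is approached as far as the arm can. A call with a number of a shift or a turn outside -1 to 1 is refused whole. A call with a gripper value outside its range is refused whole. The fingers move at their own pace and stop on an object; "force" is the grip in N (left out, the last holds). Time passes only in rows, so rows that repeat a pose let the fingers close. It gives the time, the measured TCP pose, the force and the opening at its end, in the units of the state.
- r.sense(): the state, without advancing time (a new reading comes with each control period).
- r.snapshot(name): name is "side" or "top" or "wrist"; returns a dict with "frame" (384x512x3 uint8, red, green, blue), "range_z" (384x512 float32, mm along the optical axis (not along the pixel's ray), 0 where there is no reading), "intrinsics" (3x3 intrinsics, pixels), "R" (3x3) and "t" (3): a world point X has camera coordinates R X + t; the wrist camera has in their place "hand_eye" (4x4, takes a point from camera to tool coordinates, whose origin is the TCP and whose axes are the tool frame's). Camera axes: x right, y down, z forward; pixel columns grow to the right and rows downward; lengths in mm; the calibration is good to about 2 mm. A picture is of the moment at which its call begins: read the wrist's pose just before it.
- r.hand_in(): hands the job in, once; it reports no verdict.
The state is a dict: "time": time; "joint_pos": joint angles; "qd": joint speeds; "joint_efforts": joint torques, N m; "tool_pos": TCP position; "tcp_rot": TCP orientation; "ft_force": force on the tool from outside, world axes, zero at the start; "wrist_torque": the same for the moment, N m; "finger_gap": finger opening in mm.
Only numpy, scipy, OpenCV 4.12 (cv2) and the standard library are available. Lean on these libraries where they do the work, as an engineer would, in place of code of your own. Each camera call takes 0.05 s, during which the arm holds its last target. There are 200 camera calls.

## Task

One of the two log rungs has jammed halfway into its rail, with a strip of pale tenon still showing under its shoulder; the other, shorter one is fully home and stays. Rock the jammed rung from side to side along its rail to push back the packers on both sides of it before you pull it straight up out of the mortise, then lower it tenon down into the open square plywood holder and let it go standing there, without dropping it in.

Things in the scene. Friction and masses are not known exactly. Their poses are not given: they have to be found in the camera images.
- rung: The jammed rung, 180 mm, 0.16 kg. Origin: middle of its foot's underside; z up the rung, x along the rail, y across. Log: 38 mm thick, from z = 80 mm (shoulder) to 180. Pale tenon below: 20 mm (x) by 30 (y); its lowest 17 mm swell to 27 in x, round below, so it rocks about a line along y at z = 13 mm. Grip near z = 155 with the fingers on its +y and -y sides. Rocking takes 5 to 10 N there.
- rail: Hardwood rail fixed to the bench, 160 mm long (x), 70 wide (y), 75 high; origin: centre of its underside; axes as the rung's. The rung stands in its middle on the slot's floor, 13 mm above the bench: 18 mm of tenon show, top at 193 mm. Its foot is caught under two packers: a straight pull stops hard after 5 mm. The other rung is glued fast: shoulder on its rail, top at 140 mm: carry over it.
- packer_plus (a joint): Softwood packer in the slot on the rung's +x side, top 2 mm below the rail's: how far it is pushed back (m) along +x; 0 at the start, at most 0.014. Stiff (20 N) and stays where left. Tilting the rung 12 degrees (10 to 15) towards +x pushes it back 6 to 10 mm; the foot is clear of it beyond 4 mm. With both packers back the rung lifts out freely.
- packer_minus (a joint): The same for the packer on the rung's -x side, pushed back along -x by tilting the rung towards -x.
- caddy: The holder: an open square plywood box fixed to the bench, 82 by 82 mm outside, 90 high, walls and floor 6 mm thick (70 by 70 inside). Origin: centre of its underside, on the bench; z up, x and y along its sides. The rung may lean in it.

How it is judged:
By the outcome, as a careful person would: the job done as asked, in the order asked, and still so for the second after the job is handed in, with the robot touching nothing.
It also fails if it takes over 51 s, if anything falls off the work surface, if the arm or the gripper's body presses on something with over 40 N, if the wrist force passes 120 N, or if a joint passes its speed limit or range.

## Working session

There is one attempt and no reset: what is moved stays moved. The work goes in short steps, Python scripts to look and compute and a tool call to move; the robot and the scene stay as the last step left them, time stands still between calls to the robot, and variables do not carry over. Pictures are saved under pics/ and viewed, on a budget of 10 in all, crops included, one or two more only if the job needs it, and the job is handed in when it is done.

Besides the shell and the picture viewer there is one more tool, called after "Request:" as a command line: name --argument value ..., lists and objects as JSON in quotes. move_arm: Moves the arm, as the interface text tells. Scaled input: -1 to 1 covers 300 mm each way for a shift and pi/2 rad each way for a turn. Its arguments: {"type":"object","properties":{"linear":{"type":"array","items":{"type":"array","items":{"type":"number","minimum":-1,"maximum":1}}},"twist":{"type":"array","items":{"type":"array","items":{"type":"number","minimum":-1,"maximum":1}}},"hand":{"type":"array","items":{"type":"number"}},"force":{"type":"number"}},"required":["linear","twist","hand"]}

```bash
mkdir -p pics; ls
python3 - <<'E'
from bench import r
import cv2,numpy as np
print(r.sense())
for n in ("side","top"):
    s=r.snapshot(n); np.savez(f"{n}.npz",**s); cv2.imwrite(f"pics/{n}1.png",s["frame"][:,:,::-1]); print(n,s["intrinsics"],s["R"],s["t"])
E
```

```text
pics
{'time': 0.0, 'joint_pos': array([-8.02349545e+01,  7.51447515e+00,  8.53296050e+01,  1.02901782e-03,
        8.72595574e+01, -4.89261157e+00]), 'qd': array([ 0.00371475, -0.03748774,  0.02723573,  0.01092393, -0.10465814,
        0.07591317]), 'joint_efforts': array([ 1.59278916e-03, -5.69391739e+01, -5.00550485e+01, -3.35169661e-04,
        1.46102405e-02, -4.11913243e-05]), 'tool_pos': array([ 151.76687535, -579.93309358,  230.24788627]), 'tcp_rot': array([-89.9901369 ,   0.10317226, -75.3423842 ]), 'ft_force': array([0.21224115, 0.20446897, 0.08734153]), 'wrist_torque': array([-0.04330191,  0.0681298 ,  0.00425886]), 'finger_gap': 85.51701510289804}
side [[457.31163685   0.         255.34828613]
 [  0.         457.31163685 192.5546047 ]
 [  0.           0.           1.        ]] [[-0.99070071 -0.13603507  0.002563  ]
 [-0.07635951  0.540314   -0.83799165]
 [ 0.11261143 -0.83039463 -0.54567703]] [ 511.80239832   66.68490252 1028.72677465]
top [[351.14773629   0.         252.42534347]
 [  0.         351.14773629 199.68392788]
 [  0.           0.           1.        ]] [[ 0.01475422 -0.99940027 -0.03132754]
 [-0.99496449 -0.01156795 -0.09955821]
 [ 0.09913611  0.03263869 -0.99453846]] [ 14.59759199 501.98706252 761.31670778]
```

View pics/side1.png

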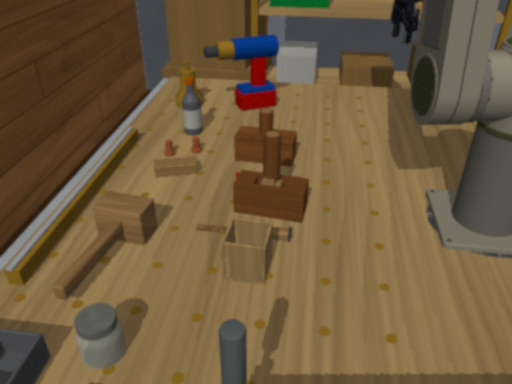

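View pics/top1.png

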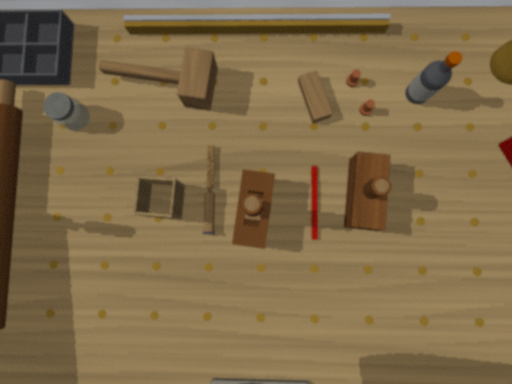

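The top view shows two rails, at about (254,208) and (368,190), and the caddy at about (157,197). The nearer rail shows an open slot and a pale strip. Next I'll measure from depth.

```bash
cat > h.py <<'E'
import numpy as np,cv2
def cloud(s):
    K,R,t=s["intrinsics"],s["R"],s["t"]; z=s["range_z"]
    v,u=np.mgrid[:z.shape[0],:z.shape[1]]
    c=np.stack([(u-K[0,2])/K[0,0]*z,(v-K[1,2])/K[1,1]*z,z],-1)
    P=(c-t)@R; P[z<=0]=np.nan
    return P
def rect(p):
    (c,sz,a)=cv2.minAreaRect(p[:,:2].astype(np.float32)); return np.round(c,1),np.round(sz,1),round(a,1)
E
python3 - <<'E'
from h import *
s=dict(np.load("top.npz"));P=cloud(s);z=P[...,2]
def roi(u0,u1,v0,v1,a,b):
    m=np.zeros(z.shape,bool);m[v0:v1,u0:u1]=1;return P[m&(z>a)&(z<b)]
for n,(u0,u1,v0,v1) in dict(A=(225,280,160,255),B=(338,400,145,238)).items():
    p=roi(u0,u1,v0,v1,66,84);print(n,'rail',rect(p),np.median(p[:,2]),len(p))
    p=roi(u0,u1,v0,v1,120,230);print('rung max',np.percentile(p[:,2],98)); q=p[p[:,2]>np.percentile(p[:,2],98)-8];print(rect(q),len(q),np.median(q,0))
p=roi(125,190,170,225,78,100);print('caddy',rect(p),np.median(p[:,2]),len(p))
# side view
s=dict(np.load("side.npz"));P=cloud(s);z=P[...,2]
p=roi(255,290,125,180,100,230);print('side rungA',np.percentile(p[:,2],98),np.median(p[p[:,2]>150],0))
p=roi(255,290,105,130,100,230);print('side rungB',np.percentile(p[:,2],98),len(p))
p=roi(225,315,165,220,68,82);print('side rail',rect(p),np.median(p[:,2]))
p=roi(215,285,215,285,82,98);print('side caddy',rect(p),np.median(p[:,2]))
S=s["frame"][110:290,210:330,::-1];cv2.imwrite("pics/c1.png",cv2.resize(S,None,fx=4,fy=3.3,interpolation=2))
E
```

```text
A rail (array([479.3,  17.5]), array([ 70. , 159.9]), 83.0) 74.33688327756552 1965
rung max 194.3958655437489
(array([479.3,  17.3]), array([36.3, 36.2]), 45.7) 350 [479.16433365  16.65861965 192.35404332]
B rail (array([ 520.8, -227.1]), array([ 70.9, 159.8]), 84.7) 74.17732227883994 2185
rung max 141.43548216815262
(array([ 520.5, -226.6]), array([37. , 36.2]), 38.7) 322 [ 519.67346708 -226.06427758  139.16276306]
caddy (array([501.4, 223.3]), array([82.8, 82.1]), 86.5) 88.59879611788173 529
side rungA 194.98012175409673 [477.21573737  29.90986852 180.30828421]
side rungB 142.88727469853328 274
side rail (array([479.5,  16.4]), array([ 75.8, 160.7]), 82.8) 75.81310753333119
side caddy (array([501.4, 222.4]), array([85.3, 83.2]), 85.3) 89.24861679114231
```

View pics/c1.png

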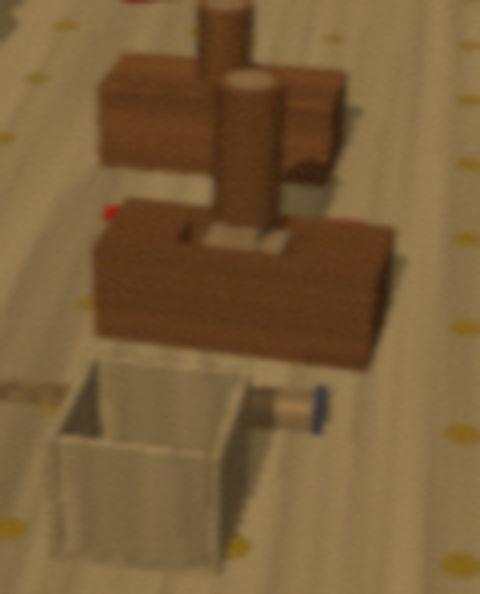

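The jammed rung is A: centre about (479.3, 17.3), top 193 to 194, rail x axis at about -7°. The caddy is at (501.4, 223), yaw about -4°. Rung B is the short one, with its top at 140. All of this matches the given sizes.

```bash
cat > mv.py <<'E'
import numpy as np
from scipy.spatial.transform import Rotation as Ro
from bench import r
def go(pos,rpy):
    s=r.sense();R0=Ro.from_euler('xyz',s["tcp_rot"],degrees=True);R1=Ro.from_euler('xyz',rpy,degrees=True)
    d=R0.inv().apply(np.array(pos)-s["tool_pos"])/300; w=(R0.inv()*R1).as_rotvec()/(np.pi/2)
    print(np.round(s["tool_pos"],1),np.round(s["tcp_rot"],1),"lin",np.round(d,4),"tw",np.round(w,4))
E
python3 -c "
from mv import *
go([310,-300,270],[-90,0,-86]);go([479.3,17.3,270],[-90,0,-97])"
```

```text
[ 151.7 -580.   230.3] [-90.    0.1 -75.3] lin [-0.7697 -0.1308  0.7465] tw [ 0.      0.1184 -0.0011]
[ 151.7 -580.   230.3] [-90.    0.1 -75.3] lin [-1.6501 -0.1292  1.5601] tw [ 1.000e-04  2.406e-01 -1.100e-03]
```

Request:
move_arm --linear '[[-0.82,-0.13,0.78],[-0.82,-0.13,0.78],[-0.82,-0.13,0.78],[-0.82,-0.13,0.78],[-0.82,-0.13,0.78],[-0.82,-0.13,0.78],[-0.82,-0.13,0.78],[-0.82,-0.13,0.78],[-0.82,-0.13,0.78],[-0.82,-0.13,0.78],[-0.82,-0.13,0.78],[-0.82,-0.13,0.78]]' --twist '[[0,0.12,0],[0,0.12,0],[0,0.12,0],[0,0.12,0],[0,0.12,0],[0,0.12,0],[0,0.12,0],[0,0.12,0],[0,0.12,0],[0,0.12,0],[0,0.12,0],[0,0.12,0]]' --hand '[1,1,1,1,1,1,1,1,1,1,1,1]'

```text
time: 1.1
tool_pos: [315.3, -283.6, 269.3]
tcp_rot: [-90.1, 0.1, -86.2]
ft_force: [0.3, 0.4, -0.1]
finger_gap: 85.6
```

```bash
python3 -c "
from mv import *
go([479.3,17.3,270],[-90,0,-97])"
```

```text
[ 315.3 -283.6  269.3] [-90.1   0.1 -86.2] lin [-0.9643 -0.0011  0.6123] tw [ 0.0007  0.1203 -0.001 ]
```

Request:
move_arm --linear '[[-0.964,0,0.612],[-0.964,0,0.612],[-0.964,0,0.612],[-0.964,0,0.612],[-0.964,0,0.612],[-0.964,0,0.612],[-0.964,0,0.612],[-0.964,0,0.612],[-0.964,0,0.612],[-0.964,0,0.612],[-0.964,0,0.612],[-0.964,0,0.612]]' --twist '[[0,0.12,0],[0,0.12,0],[0,0.12,0],[0,0.12,0],[0,0.12,0],[0,0.12,0],[0,0.12,0],[0,0.12,0],[0,0.12,0],[0,0.12,0],[0,0.12,0],[0,0.12,0]]' --hand '[1,1,1,1,1,1,1,1,1,1,1,1]'

```text
time: 2.1
tool_pos: [479.1, 15.5, 269.1]
tcp_rot: [-90.1, 0.0, -97.1]
ft_force: [0.5, -0.4, -0.2]
finger_gap: 85.4
```

Run:
```python
from mv import *
import cv2
st=r.sense();s=r.snapshot("wrist");cv2.imwrite("pics/w1.png",s["frame"][:,:,::-1])
H=s["hand_eye"];K=s["intrinsics"];z=s["range_z"]
v,u=np.mgrid[:384,:512];c=np.stack([(u-K[0,2])/K[0,0]*z,(v-K[1,2])/K[1,1]*z,z],-1)
T=c@H[:3,:3].T+H[:3,3]
W=T@Ro.from_euler('xyz',st["tcp_rot"],degrees=True).as_matrix().T+st["tool_pos"]
W[z<=0]=np.nan
near=np.hypot(W[...,0]-479,W[...,1]-17)<35
m=near&(W[...,2]>183)&(W[...,2]<203);q=W[m];print(len(q),np.median(q[:,2]) if len(q) else 0)
if len(q): print(cv2.minAreaRect(q[:,:2].astype(np.float32)))
m=(np.hypot(W[...,0]-479,W[...,1]-17)<95)&(abs(W[...,2]-75)<8);q=W[m];print(len(q),cv2.minAreaRect(q[:,:2].astype(np.float32)) if len(q) else 0)
go([479.3,17.3,143],[-90,0,-97])
```

```text
1694 192.62188831592687
((478.4131774902344, 17.143909454345703), (37.148826599121094, 36.63325881958008), 74.22899627685547)
5126 ((477.4449768066406, 17.61602020263672), (70.15586853027344, 160.52940368652344), 82.91919708251953)
[479.   15.4 269.3] [-90.1   0.1 -97.1] lin [-0.0059  0.4209  0.0012] tw [ 0.0014 -0.0012 -0.0007]
```

View pics/w1.png

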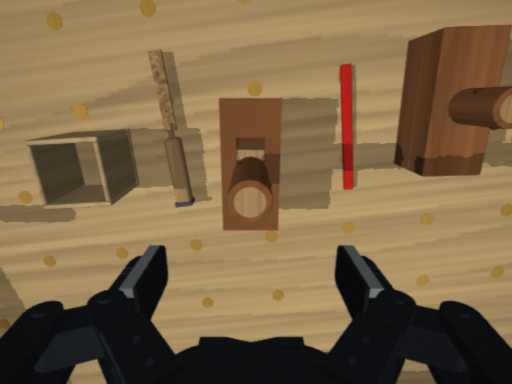

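The wrist view puts the rung top at (250,203), centred on the jaws. It agrees within 1 mm with the fixed cameras. Descend and grip.

Request:
move_arm --linear '[[-0.006,0.13,0],[-0.006,0.25,0],[-0.006,0.36,0],[-0.006,0.42,0],[-0.006,0.42,0],[-0.006,0.42,0],[-0.006,0.42,0],[-0.006,0.42,0]]' --twist '[[0,0,0],[0,0,0],[0,0,0],[0,0,0],[0,0,0],[0,0,0],[0,0,0],[0,0,0]]' --hand '[1,1,1,1,1,1,1,1]'

```text
time: 2.82
tool_pos: [480.5, 16.7, 145.8]
tcp_rot: [-89.9, 0.1, -97.2]
ft_force: [0.0, -0.6, -0.0]
finger_gap: 85.5
```

Request:
move_arm --linear '[[0,0,0],[0,0,0],[0,0,0],[0,0,0],[0,0,0],[0,0,0],[0,0,0],[0,0,0],[0,0,0],[0,0,0],[0,0,0],[0,0,0]]' --twist '[[0,0,0],[0,0,0],[0,0,0],[0,0,0],[0,0,0],[0,0,0],[0,0,0],[0,0,0],[0,0,0],[0,0,0],[0,0,0],[0,0,0]]' --hand '[-1,-1,-1,-1,-1,-1,-1,-1,-1,-1,-1,-1]' --force 60

```text
time: 3.82
tool_pos: [481.1, 16.7, 146.6]
tcp_rot: [-89.8, 0.1, -97.2]
ft_force: [-0.5, -0.0, 6.0]
finger_gap: 36.8
```

Gripped at 36.8 mm. Now rock towards +x, to about 12° on an arc of radius 120 mm.

Request:
move_arm --linear '[[0,0,0.014],[0,0.001,0.028],[0,0.002,0.042],[0,0.004,0.056],[0,0.006,0.0695],[0,0.0087,0.083],[0,0.0087,0.083],[0,0.0087,0.083]]' --twist '[[-0.022,0,0],[-0.0444,0,0],[-0.0667,0,0],[-0.0889,0,0],[-0.111,0,0],[-0.1333,0,0],[-0.1333,0,0],[-0.1333,0,0]]' --hand '[-1,-1,-1,-1,-1,-1,-1,-1]'

```text
time: 4.48
tool_pos: [505.0, 13.7, 143.4]
tcp_rot: [-102.0, 0.1, -97.1]
ft_force: [-4.6, 0.1, 3.8]
finger_gap: 37.0
```

```bash
python3 -c "
from mv import *
go([480.0,16.8,146],[-90,0,-97.2]);s=r.sense();print(s['ft_force'],s['wrist_torque'],s['finger_gap'])
import cv2
f=r.snapshot('side');np.savez('side2.npz',**f);cv2.imwrite('pics/s2.png',cv2.resize(f['frame'][100:230,210:330,::-1],None,fx=4,fy=4,interpolation=2))"
```

```text
[505.   13.7 143.4] [-1.02e+02  1.00e-01 -9.71e+01] lin [ 0.0002  0.0091 -0.0838] tw [ 0.1338  0.0007 -0.0006]
[-4.6259985   0.11032925  3.83801363] [0.03926383 0.73315657 0.04852847] 37.013495411325486
```

View pics/s2.png

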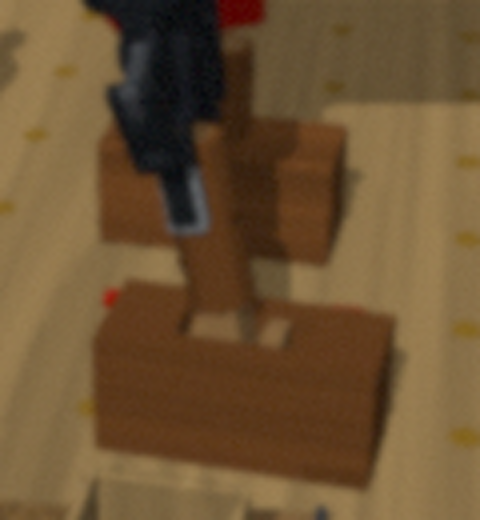

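The rung is tilted about 12° towards +x, and the gap left of the packer (at 185,315 in the crop) has closed, so the packer has moved back. Now rock to -12°.

Request:
move_arm --linear '[[0,0.001,-0.028],[0,0.004,-0.056],[0,0.0087,-0.083],[0,0.012,-0.097],[0,0.0155,-0.11],[0,0.0196,-0.1235],[0,0.024,-0.137],[0,0.029,-0.15],[0,0.0346,-0.163],[0,0.0346,-0.163],[0,0.0346,-0.163]]' --twist '[[0.0444,0,0],[0.0889,0,0],[0.1333,0,0],[0.1556,0,0],[0.1778,0,0],[0.2,0,0],[0.2222,0,0],[0.2444,0,0],[0.2667,0,0],[0.2667,0,0],[0.2667,0,0]]' --hand '[-1,-1,-1,-1,-1,-1,-1,-1,-1,-1,-1]'

```text
time: 5.45
tool_pos: [456.5, 20.0, 145.0]
tcp_rot: [-77.7, 0.1, -97.1]
ft_force: [3.5, -1.7, 5.0]
finger_gap: 36.5
```

```bash
python3 -c "
from mv import *
go([480.0,16.8,146],[-90,0,-97.2]);s=r.sense();print(s['ft_force'],s['wrist_torque'],s['finger_gap'])"
```

```text
[456.5  20.  145. ] [-77.7   0.1 -97.1] lin [0.0008 0.0137 0.078 ] tw [-0.1363  0.0007 -0.0009]
[ 3.53976785 -1.72583302  5.02164089] [-0.03909783 -0.37449797  0.05217549] 36.48873551268421
```

Request:
move_arm --linear '[[0,0.001,0.028],[0,0.004,0.056],[0,0.0085,0.082],[0,0.009,0.0845],[0,0.009,0.0845],[0,0.009,0.0845]]' --twist '[[-0.0444,0,0],[-0.0889,0,0],[-0.131,0,0],[-0.1363,0,0],[-0.1363,0,0],[-0.1363,0,0]]' --hand '[-1,-1,-1,-1,-1,-1]'

```text
time: 5.95
tool_pos: [480.8, 16.9, 146.6]
tcp_rot: [-90.1, 0.1, -97.1]
ft_force: [-0.1, 0.5, -1.8]
finger_gap: 36.7
```

```bash
python3 -c "
from mv import *
go([480.0,16.8,146],[-90,0,-97.2]);s=r.sense();print(s['ft_force'],s['wrist_torque'],s['finger_gap'])
import cv2
f=r.snapshot('side');np.savez('side3.npz',**f);cv2.imwrite('pics/s3.png',cv2.resize(f['frame'][100:230,210:330,::-1],None,fx=4,fy=4,interpolation=2))"
```

```text
[480.8  16.9 146.6] [-90.1   0.1 -97.1] lin [ 0.0006  0.0021 -0.0027] tw [ 0.0007  0.0008 -0.0007]
[-0.06233169  0.49718087 -1.78440133] [-0.02424027 -0.00179999  0.01548989] 36.72900776784408
```

View pics/s3.png

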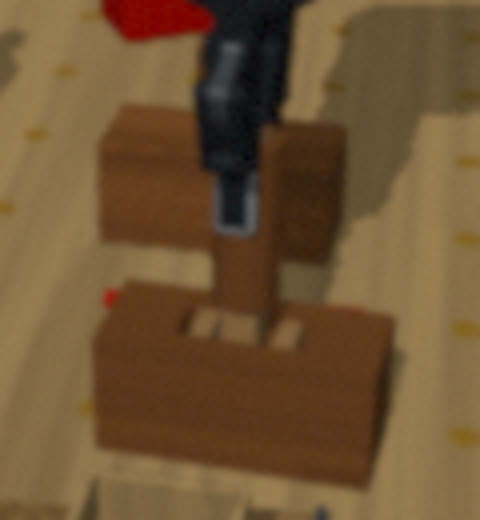

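Dark gaps now show on both sides of the tenon (crop (220,325) and (265,330)). I'll measure packer positions along the rail top in the three side images.

Run:
```python
import numpy as np,cv2
c=np.array([478.9,17.2]);a=np.radians(-7);ex=np.array([np.cos(a),np.sin(a)]);ey=np.array([-ex[1],ex[0]])
xs=np.arange(-46,47,2.)
for y in(6,11):
  rows=[]
  for f in("side","side2","side3"):
    s=np.load(f+".npz");K,R,t=s["intrinsics"],s["R"],s["t"]
    P=np.c_[c+xs[:,None]*ex+y*ey,np.full(len(xs),73)]
    q=(P@R.T+t)@K.T;q=(q[:,:2]/q[:,2:]).astype(np.float32)
    g=s["frame"][...,1].copy();rows.append(cv2.remap(g,q[:,0],q[:,1],1).ravel())
  print(y);print(np.c_[xs,np.array(rows).T].astype(int).tolist())
```

```text
6
[[-46, 55, 55, 57], [-44, 55, 55, 58], [-42, 56, 57, 57], [-40, 57, 58, 58], [-38, 56, 57, 58], [-36, 57, 58, 54], [-34, 57, 57, 54], [-32, 56, 56, 58], [-30, 53, 57, 68], [-28, 50, 56, 81], [-26, 51, 55, 89], [-24, 57, 60, 92], [-22, 70, 73, 91], [-20, 82, 84, 90], [-18, 89, 90, 84], [-16, 89, 92, 73], [-14, 88, 91, 61], [-12, 86, 89, 55], [-10, 82, 82, 57], [-8, 78, 71, 67], [-6, 81, 64, 78], [-4, 85, 63, 84], [-2, 86, 64, 88], [0, 87, 68, 89], [2, 87, 76, 89], [4, 87, 84, 90], [6, 88, 89, 88], [8, 88, 90, 89], [10, 88, 89, 85], [12, 89, 89, 79], [14, 90, 89, 71], [16, 91, 88, 66], [18, 90, 89, 71], [20, 87, 90, 82], [22, 81, 91, 90], [24, 70, 91, 91], [26, 60, 91, 92], [28, 54, 86, 87], [30, 48, 75, 75], [32, 41, 60, 59], [34, 38, 47, 45], [36, 39, 43, 41], [38, 46, 49, 45], [40, 52, 55, 52], [42, 54, 56, 56], [44, 55, 57, 57], [46, 55, 57, 57]]
11
[[-46, 56, 59, 56], [-44, 56, 58, 59], [-42, 57, 56, 59], [-40, 56, 57, 58], [-38, 56, 57, 55], [-36, 58, 58, 55], [-34, 57, 59, 58], [-32, 57, 58, 59], [-30, 57, 55, 66], [-28, 53, 55, 72], [-26, 53, 55, 74], [-24, 56, 59, 76], [-22, 63, 67, 76], [-20, 70, 73, 75], [-18, 74, 76, 71], [-16, 74, 75, 65], [-14, 72, 74, 57], [-12, 69, 72, 55], [-10, 66, 66, 58], [-8, 67, 61, 64], [-6, 70, 60, 70], [-4, 72, 61, 73], [-2, 72, 62, 74], [0, 73, 65, 73], [2, 72, 69, 76], [4, 73, 73, 73], [6, 73, 75, 73], [8, 73, 74, 73], [10, 73, 74, 71], [12, 74, 75, 67], [14, 74, 75, 62], [16, 73, 74, 58], [18, 73, 73, 65], [20, 71, 75, 69], [22, 64, 75, 73], [24, 60, 75, 74], [26, 57, 75, 73], [28, 53, 72, 70], [30, 51, 65, 65], [32, 47, 57, 55], [34, 46, 51, 51], [36, 48, 51, 50], [38, 52, 55, 52], [40, 55, 56, 55], [42, 56, 56, 57], [44, 56, 58, 57], [46, 56, 57, 59]]
```

The packers have moved back about 6 mm (+x) and 8 mm (-x), both past 4 mm. Now pull straight up, gently at first.

Request:
move_arm --linear '[[0,-0.01,0],[0,-0.02,0],[0,-0.03,0],[0,-0.04,0],[0,-0.04,0]]' --twist '[[0,0,0],[0,0,0],[0,0,0],[0,0,0],[0,0,0]]' --hand '[-1,-1,-1,-1,-1]'

```text
time: 6.42
tool_pos: [481.3, 16.9, 160.5]
tcp_rot: [-89.9, 0.1, -97.1]
ft_force: [-0.1, -0.2, -0.7]
finger_gap: 36.7
```

Free, with almost no force. Continue up.

Request:
move_arm --linear '[[0,-0.05,0],[0,-0.1,0],[0,-0.15,0],[0,-0.2,0],[0,-0.25,0],[0,-0.3,0],[0,-0.35,0],[0,-0.37,0],[0,-0.37,0],[0,-0.37,0]]' --twist '[[0,0,0],[0,0,0],[0,0,0],[0,0,0],[0,0,0],[0,0,0],[0,0,0],[0,0,0],[0,0,0],[0,0,0]]' --hand '[-1,-1,-1,-1,-1,-1,-1,-1,-1,-1]'

```text
time: 7.25
tool_pos: [481.1, 16.8, 271.3]
tcp_rot: [-89.8, 0.1, -97.1]
ft_force: [0.1, 0.5, -2.1]
finger_gap: 37.1
```

Run:
```python
from mv import *
from h import *
go([503,223,272],[-90,0,-94]);print(r.sense()['ft_force'])
f=r.snapshot('side');P=cloud(f);cv2.imwrite('pics/s4.png',cv2.resize(f['frame'][60:260,190:350,::-1],None,fx=3,fy=3,interpolation=2))
```

```text
[481.1  16.8 271.3] [-89.8   0.1 -97.1] lin [-0.691  -0.0015 -0.0127] tw [-0.0018 -0.0346 -0.0008]
[ 0.07810219  0.47819444 -2.07810057]
```

View pics/s4.png

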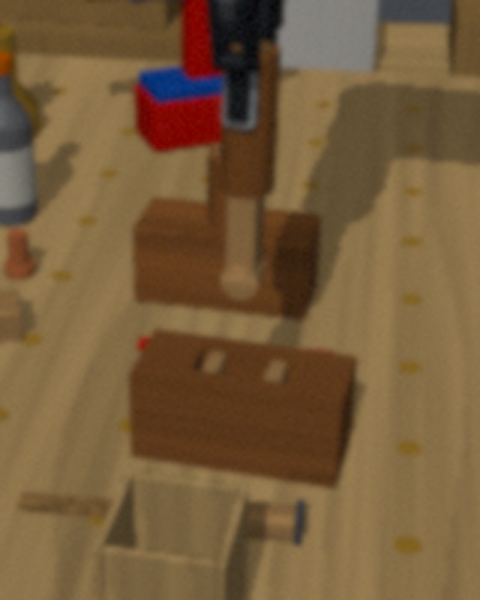

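The rung hangs upright, foot clear at crop (240,285), and the two packers sit apart in the slot. Carry it over the caddy.

Request:
move_arm --linear '[[-0.08,0,-0.002],[-0.18,0,-0.004],[-0.28,0,-0.006],[-0.38,0,-0.008],[-0.48,0,-0.01],[-0.58,0,-0.011],[-0.65,0,-0.011],[-0.69,0,-0.011],[-0.69,0,-0.011],[-0.69,0,-0.011],[-0.69,0,-0.011],[-0.69,0,-0.011]]' --twist '[[0,-0.004,0],[0,-0.008,0],[0,-0.012,0],[0,-0.018,0],[0,-0.024,0],[0,-0.03,0],[0,-0.0346,0],[0,-0.0346,0],[0,-0.0346,0],[0,-0.0346,0],[0,-0.0346,0],[0,-0.0346,0]]' --hand '[-1,-1,-1,-1,-1,-1,-1,-1,-1,-1,-1,-1]'

```text
time: 8.3
tool_pos: [503.1, 221.4, 270.6]
tcp_rot: [-89.9, 0.0, -94.1]
ft_force: [0.9, -0.9, -1.5]
finger_gap: 36.9
```

Run:
```python
from mv import *
from h import *
go([503.4,222.5,140],[-90,0,-94]);s=r.sense();print(s['ft_force'])
f=r.snapshot('side');P=cloud(f);cv2.imwrite('pics/s5.png',cv2.resize(f['frame'][60:300,170:350,::-1],None,fx=2.5,fy=2.5,interpolation=2))
m=(np.hypot(P[...,0]-501,P[...,1]-223)<40)&(P[...,2]>105)&(P[...,2]<190)
for a,b in((130,150),(150,170),(170,190),(195,215),(215,235)):
    q=P[(np.hypot(P[...,0]-501,P[...,1]-223)<35)&(P[...,2]>a)&(P[...,2]<b)]
    if len(q):print(a,len(q),np.percentile(q,[5,50,95],axis=0).round(1).tolist())
q=P[(np.hypot(P[...,0]-501,P[...,1]-223)<30)&(P[...,2]>100)];print('foot z',np.nanpercentile(q[:,2],1))
```

```text
[503.1 221.4 270.6] [-89.9   0.  -94.1] lin [-3.300e-03  4.353e-01  2.000e-04] tw [-0.0007 -0.001  -0.0004]
[ 0.87840236 -0.9036533  -1.49040917]
130 60 [[492.3, 233.3, 140.0], [503.3, 235.1, 146.1], [513.9, 236.9, 149.6]]
150 165 [[489.4, 213.9, 151.9], [499.4, 234.5, 159.1], [514.1, 237.1, 168.9]]
170 138 [[491.6, 214.2, 171.4], [499.3, 234.9, 181.0], [511.5, 237.1, 189.3]]
195 146 [[491.8, 214.8, 196.2], [500.7, 234.8, 205.0], [511.7, 237.3, 214.2]]
215 186 [[484.8, 227.3, 216.7], [500.1, 236.2, 226.8], [516.6, 239.6, 234.1]]
foot z 145.16047631343275
```

View pics/s5.png

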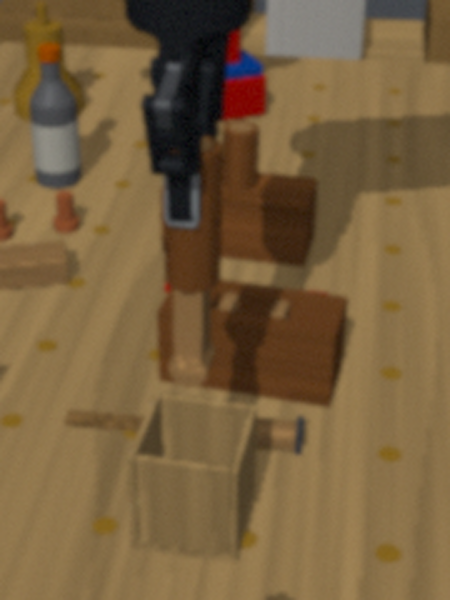

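The rung is centred over the box, with its foot at crop (188,370). Lower 120 mm, then creep down to contact.

Request:
move_arm --linear '[[-0.003,0.05,0],[-0.003,0.1,0],[-0.003,0.15,0],[-0.003,0.2,0],[-0.003,0.25,0],[-0.003,0.3,0],[-0.003,0.34,0],[-0.003,0.37,0],[-0.003,0.39,0],[-0.003,0.4,0],[-0.003,0.4,0],[-0.003,0.4,0]]' --twist '[[0,0,0],[0,0,0],[0,0,0],[0,0,0],[0,0,0],[0,0,0],[0,0,0],[0,0,0],[0,0,0],[0,0,0],[0,0,0],[0,0,0]]' --hand '[-1,-1,-1,-1,-1,-1,-1,-1,-1,-1,-1,-1]'

```text
time: 9.35
tool_pos: [503.8, 222.6, 151.4]
tcp_rot: [-89.9, 0.1, -94.1]
ft_force: [0.2, 1.1, -1.0]
finger_gap: 36.8
```

Request:
move_arm --linear '[[0,0.008,0],[0,0.016,0],[0,0.022,0],[0,0.026,0],[0,0.026,0]]' --twist '[[0,0,0],[0,0,0],[0,0,0],[0,0,0],[0,0,0]]' --hand '[-1,-1,-1,-1,-1]'

```text
time: 9.77
tool_pos: [503.6, 222.5, 143.2]
tcp_rot: [-89.9, 0.1, -94.1]
ft_force: [-0.0, -0.6, -1.5]
finger_gap: 36.7
```

Request:
move_arm --linear '[[0,0.004,0],[0,0.008,0],[0,0.01,0],[0,0.01,0]]' --twist '[[0,0,0],[0,0,0],[0,0,0],[0,0,0]]' --hand '[-1,-1,-1,-1]'

```text
time: 10.1
tool_pos: [503.5, 222.5, 140.0]
tcp_rot: [-89.9, 0.0, -94.1]
ft_force: [-0.5, 0.0, -2.1]
finger_gap: 36.6
```

Request:
move_arm --linear '[[0,0.003,0],[0,0.005,0],[0,0.005,0]]' --twist '[[0,0,0],[0,0,0],[0,0,0]]' --hand '[-1,-1,-1]'

```text
time: 10.35
tool_pos: [503.6, 222.5, 138.6]
tcp_rot: [-89.9, 0.1, -94.1]
ft_force: [-0.2, -0.9, -1.3]
finger_gap: 36.9
```

Request:
move_arm --linear '[[0,0.003,0],[0,0.005,0],[0,0.005,0]]' --twist '[[0,0,0],[0,0,0],[0,0,0]]' --hand '[-1,-1,-1]'

```text
time: 10.6
tool_pos: [504.3, 222.6, 138.5]
tcp_rot: [-89.8, 0.1, -94.1]
ft_force: [-2.5, -1.9, 6.4]
finger_gap: 36.7
```

Request:
move_arm --linear '[[0,0.003,0],[0,0.005,0],[0,0.005,0]]' --twist '[[0,0,0],[0,0,0],[0,0,0]]' --hand '[-1,-1,-1]'

```text
time: 10.85
tool_pos: [504.8, 222.6, 138.5]
tcp_rot: [-89.7, 0.1, -94.1]
ft_force: [-3.2, -2.1, 10.3]
finger_gap: 36.7
```

On the floor, with about 10 N of contact at the expected height. Ease off, then open slowly.

Request:
move_arm --linear '[[0,-0.002,0],[0,-0.002,0],[0,-0.002,0],[0,-0.002,0],[0,-0.002,0],[0,-0.002,0],[0,-0.002,0],[0,-0.002,0],[0,-0.002,0],[0,-0.002,0],[0,-0.002,0],[0,-0.002,0]]' --twist '[[0,0,0],[0,0,0],[0,0,0],[0,0,0],[0,0,0],[0,0,0],[0,0,0],[0,0,0],[0,0,0],[0,0,0],[0,0,0],[0,0,0]]' --hand '[-0.1,-0.1,-0.05,0,0.05,0.1,0.2,0.4,0.6,0.8,1,1]' --force 20

```text
time: 11.85
tool_pos: [504.8, 222.6, 139.1]
tcp_rot: [-89.7, 0.1, -94.1]
ft_force: [0.0, -0.1, 0.6]
finger_gap: 85.4
```

Request:
move_arm --linear '[[0,0,0],[0,0,0],[0,0,0],[0,-0.05,0],[0,-0.1,0],[0,-0.15,0],[0,-0.23,0],[0,-0.33,0],[0,-0.42,0],[0,-0.5,0],[0,-0.5,0],[0,-0.5,0]]' --twist '[[0,0,0],[0,0,0],[0,0,0],[0,0,0],[0,0,0],[0,0,0],[0,0,0],[0,0,0],[0,0,0],[0,0,0],[0,0,0],[0,0,0]]' --hand '[1,1,1,1,1,1,1,1,1,1,1,1]'

```text
time: 12.85
tool_pos: [505.1, 222.8, 291.3]
tcp_rot: [-89.5, 0.2, -94.1]
ft_force: [0.4, -0.1, -0.2]
finger_gap: 85.4
```

Run:
```python
from mv import *
from h import *
f=r.snapshot('side');P=cloud(f);cv2.imwrite('pics/s6.png',cv2.resize(f['frame'][60:300,170:350,::-1],None,fx=2.5,fy=2.5,interpolation=2))
q=P[(np.hypot(P[...,0]-501,P[...,1]-223)<50)&(P[...,2]>100)&(P[...,2]<215)];print('top z',np.percentile(q[:,2],99),np.median(q,0));print(r.sense())
```

```text
top z 184.494317916876 [471.91915732 238.93271352 146.8885471 ]
{'time': 12.9, 'joint_pos': array([ 1.84919350e+01, -1.41122660e+00,  8.84521865e+01, -2.32101290e-02,
        9.26287526e+01,  1.12580111e+02]), 'qd': array([-0.05498336,  1.11819753,  2.17033266,  0.02238403, -0.2475489 ,
       -0.02578813]), 'joint_efforts': array([ 2.72282335e-02, -5.15015888e+01, -5.29105210e+01, -1.91321436e-03,
        1.41827337e-02,  2.02065684e-05]), 'tool_pos': array([504.32412187, 222.49736214, 289.34390407]), 'tcp_rot': array([-89.68613037,   0.10541916, -94.0890189 ]), 'ft_force': array([ 0.3978838 , -0.06616055,  0.43958542]), 'wrist_torque': array([-0.01632123, -0.00300489, -0.00413693]), 'finger_gap': 85.29924116425528}
```

View pics/s6.png

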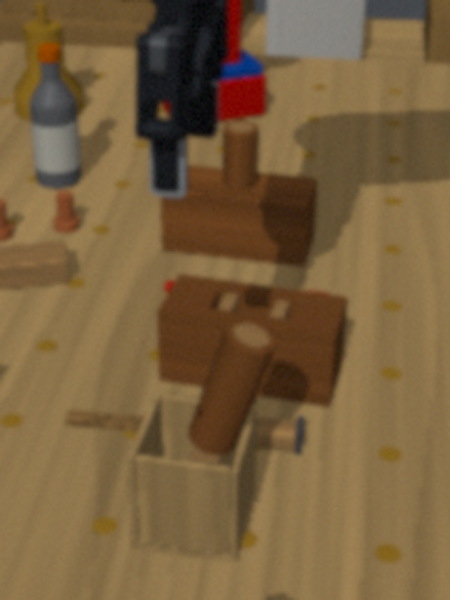

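The rung stands tenon down in the box, leaning on the -x rim (crop (250,335)), and the gripper is clear. I'll wait a second and check it is at rest.

Request:
move_arm --linear '[[0,-0.1,0],[0,-0.1,0],[0,-0.1,0],[0,-0.1,0],[0,-0.1,0],[0,-0.1,0],[0,-0.1,0],[0,-0.1,0],[0,-0.1,0],[0,-0.1,0],[0,-0.1,0],[0,-0.1,0]]' --twist '[[0,0,0],[0,0,0],[0,0,0],[0,0,0],[0,0,0],[0,0,0],[0,0,0],[0,0,0],[0,0,0],[0,0,0],[0,0,0],[0,0,0]]' --hand '[1,1,1,1,1,1,1,1,1,1,1,1]'

```text
time: 13.9
tool_pos: [504.2, 222.5, 319.4]
tcp_rot: [-89.7, 0.1, -94.1]
ft_force: [-0.1, 0.0, 0.4]
finger_gap: 85.5
```

Run:
```python
from mv import *
from h import *
f=r.snapshot('side');P=cloud(f)
M=(np.hypot(P[...,0]-490,P[...,1]-223)<60)&(P[...,2]>100)&(P[...,2]<205);q=P[M]
print('top z',np.percentile(q[:,2],99),np.median(q,0))
a=[np.median(q[abs(q[:,2]-h)<6],0) for h in(115,135,155)];print(np.round(a,1))
print(np.degrees(np.arctan2(np.linalg.norm((a[2]-a[0])[:2]),(a[2]-a[0])[2])))
```

```text
top z 184.29890152283204 [470.29766788 238.55547287 151.89644521]
[[480.7 239.5 115. ]
 [474.7 239.7 134.8]
 [470.1 240.1 154.8]]
14.912822150668195
```

```bash
python3 -c "
from bench import r
print(r.hand_in())"
```

```text
the job is handed in; nothing more can be done
None
```

The jammed rung is out of its rail and standing tenon down in the plywood holder. The job was handed in at about 14 s of the 51 s allowed.

- **Rocking:** I tilted the rung about 12° each way along the rail. In the side images, the packers had moved back about 6 mm on the +x side and 8 mm on the -x side, both beyond the 4 mm needed.
- **Pull:** The rung then lifted straight out with about 1 to 2 N showing at the wrist.
- **Placing:** I lowered it until it touched the holder's floor at about 10 N, eased off and opened the fingers slowly. The highest wrist reading I saw was about 10 N.
- **Last checks:** After release it tipped over to lean about 15° on the holder's -x rim, with its top at 184 mm. A second look about 1 s later gave the same height, so it is at rest. The gripper is open and well above it, and the short rung was not touched. No checks failed or disagreed.

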